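Unclamp the glued scraper and rack all the scrapers

TASK

The glue on the scraper in the clamp jig has set: lift the jig's sprung arm until it stays open by itself, and only then take the scraper out. Slide it and every scraper lying on the turntable blade first into the slots of the wooden rack, one to a slot and fully home, so that the handle meets the rack's face. Leave the jig empty with its arm closed again, and leave the glue stick, eraser and sharpener where they are.

Things in the scene. Friction and masses are not known exactly. Their poses are not given: they have to be found in the camera images.
- rack: low light-wood block, 72 deep, 260 wide, 28 high, fixed, with four side-by-side flat slots open at its front face only, all empty at first. Origin: centre of the front face, at the height of the black desk pad (the bare desk beside it is 2.4 mm lower); x points into the block, y along the face. Each slot is 38 wide, 68 deep, 14 high, from 4 to 18 mm above the pad.
- slot0 (a point): centre of the mouth of slot 0 of the rack (11 mm above the desk; slots stand 66 mm apart along the rack's y); x points into the slot
- slot1 (a point): centre of the mouth of slot 1 of the rack (11 mm above the desk; slots stand 66 mm apart along the rack's y); x points into the slot
- slot2 (a point): centre of the mouth of slot 2 of the rack (11 mm above the desk; slots stand 66 mm apart along the rack's y); x points into the slot
- slot3 (a point): centre of the mouth of slot 3 of the rack (11 mm above the desk; slots stand 66 mm apart along the rack's y); x points into the slot
- jig: glue-up jig fixed to the desk: plywood base 200x74x10 mm (x from -90 to +110 of the origin), a cork bed on it and an 8 mm thick, 24 mm high fence (above the desk) on either side of the blade. Origin: desk level, on the centre line, below the shoulder (where handle meets blade) of the scraper held in it; x points from that handle to the hinge, z up. It stands left or right of the rack's centre, the turntable on the other side.
- clamp_arm (a joint): angle of the jig's sprung steel arm (rad): about 0 pressing on the held blade, -0.06 closed on the empty jig, 1.75 fully open (leaning back away from the handle). An over-centre spring pushes it shut below about 1.0 and open, where it stays, above about 1.0; about 6 N at the grip barrel is needed to start it. It swings up and back about a level axis along the jig's y, and moves slowly (damped).
- clamp_grip (a point): centre of the black grip barrel at the free end of the clamp arm: 22 mm thick, 26 mm long across the arm (along the jig's y), 75 mm above the desk when shut, about 135 mm when open; its ends can be pinched from above and it may turn between the fingers as the arm swings. The arm below it is 14 mm wide.
- clamp_hinge (a point): hinge axis of the clamp arm, 50 mm above the desk; the grip barrel goes round it in an arc of 93 mm radius
- turntable: metal turntable: a disc 250 mm across whose top is 22 mm above the desk, on a fixed foot; origin on its axis at desk level. The disc spins freely when touched. Two or three scrapers lie flat on it, some 66 mm apart, about parallel, the middle one some 40 mm farther forward.
- scraper_a_handle (a point): centre of the handle of a flat scraper, held under the clamp arm, its handle resting on the jig's base (10 mm above the desk). The four scrapers are alike, 60 g: dark wood handle 75 long, 20 wide, 20 high, then a flat steel blade 60 long, 28 wide, 4 thick at half the handle's height (either side may be up). x points along the tool from handle to blade; the shoulder where the blade begins is 37.5 mm from this point.
- scraper_a_tip (a point): end of that scraper's blade, 97.5 mm from the handle's centre
- scraper_b_handle (a point): centre of the handle of a flat scraper, lying on the turntable at the start (may be absent). The four scrapers are alike, 60 g: dark wood handle 75 long, 20 wide, 20 high, then a flat steel blade 60 long, 28 wide, 4 thick at half the handle's height (either side may be up). x points along the tool from handle to blade; the shoulder where the blade begins is 37.5 mm from this point.
- scraper_b_tip (a point): end of that scraper's blade, 97.5 mm from the handle's centre
- scraper_c_handle (a point): centre of the handle of a flat scraper, lying on the turntable at the start (may be absent). The four scrapers are alike, 60 g: dark wood handle 75 long, 20 wide, 20 high, then a flat steel blade 60 long, 28 wide, 4 thick at half the handle's height (either side may be up). x points along the tool from handle to blade; the shoulder where the blade begins is 37.5 mm from this point.
- scraper_c_tip (a point): end of that scraper's blade, 97.5 mm from the handle's centre
- scraper_d_handle (a point): centre of the handle of a flat scraper, lying on the turntable at the start (may be absent). The four scrapers are alike, 60 g: dark wood handle 75 long, 20 wide, 20 high, then a flat steel blade 60 long, 28 wide, 4 thick at half the handle's height (either side may be up). x points along the tool from handle to blade; the shoulder where the blade begins is 37.5 mm from this point.
- scraper_d_tip (a point): end of that scraper's blade, 97.5 mm from the handle's centre
- glue_stick_mid (a point): glue stick standing upright, 28 mm thick, 85 high (point half-way up); bystander in front of the work
- eraser_mid (a point): eraser 22x45x12 mm (its centre); bystander
- sharpener_mid (a point): metal pencil sharpener 16x27x14 mm (its centre); bystander

How it is judged:
By the outcome, as a careful person would: the job done as asked, in the order asked, and still so for the second after the job is handed in, with the robot touching nothing.
Of scraper_b, scraper_c, scraper_d only 2 to 3 are there at a start; the rules pass over those that are not, and their reading is None.
At some moment in a run one of scraper_b, scraper_c, scraper_d may be knocked a few centimetres aside while the robot is not near it.
Once in a run the grip may slacken for a moment while it holds something.
It also fails if it takes over 208 s, if anything falls off the work surface, if the arm or the gripper's body presses on something with over 40 N, if the wrist force passes 120 N, or if a joint passes its speed limit or range.

ROBOT

A 7-joint arm with a two-finger parallel gripper is mounted at the origin on the work surface; the furniture and walls round the work are solid. World frame = base frame: x ahead of the robot, y to its left, z up, the work surface at z = 0. Lengths are in mm, angles in rad, forces in N, time in s.
With the tool pointing down it reaches from about 425 to 1025 mm from the base axis. Payload 9.4 kg.
Tool frame: the origin (TCP) lies on the front face of the gripper's body, between the roots of the fingers; the fingertips stand 73 mm ahead of it and the grasp point (between the pads) lies 54 mm ahead of it (env.finger_overhang is the distance from the TCP to the fingertips, in mm); z points along the fingers, y is the line along which they close (so a half turn about z gives the same grasp; the last joint's range is limited). The gripper opens to 85 mm and grips with 20 to 120 N. Pads are 22 mm wide; open, the fingers measure 114 mm over their backs; the gripper's body (76 mm by 85 mm) begins 54 mm behind the grasp point. The pads swing forward as they close: fully open they stand 13 mm farther back than shut.
Start: joints at [-1.222, 0.599, -0.003, 1.599, 0.002, 0.943, -0.08], TCP at [299.462, 660.263, 303.875] pointing down, gripper open.
Joint ranges: [-2.57, 2.57], [-0.35, 1.97], [-1.29, 1.29], [0.11, 2.56], [-1.05, 4.19], [0.11, 1.86], [-2.63, 2.63]. Speed limits (rad/s): [2.22, 2.22, 3.01, 3.01, 3.14, 3.14, 3.14].

INTERFACE

Orientations are given as a unit quaternion [x, y, z, w].
In Python, from plant import env, cams gives the robot as it stands.
- The arm moves only by the shell command python3 -m inch 'ROWS' [FORCE]. ROWS is text: rows parted by semicolons, each of 7 numbers parted by spaces: the closure in counts, from 0 (fully open) to 255 (shut), then the shift along the tool's x, y, z in mm, then the turn, a rotation vector about the tool's x, y, z in rad. In form: jaw tx ty tz ax ay az; .... A call has 1 to 10 rows; each row shifts and turns the commanded pose from where the row before left it, along the tool's axes as they then stand; what a row does not reach is not made up. A row lasts 1/10 s, in which the tool goes at most 50 mm and 8.59 degrees, less where a joint would pass 70% of its speed; a pose out of reach is approached as far as the arm can. A call is refused whole if a number of a shift passes 50 or a number of a turn 0.15, either way. A call with a gripper value outside its range is refused whole. The fingers move at their own pace and stop on an object; FORCE is the grip in N (left out, the last holds). Time passes only in rows, so rows that do not move let the fingers close. It gives the time, the measured TCP pose, the force, the opening and the grip force at its end, in the units of the state.
- env.observe(): the state, without advancing time (a new reading comes with each control period).
- cams.camera(name): name is "scene" or "top"; returns the picture (480x640x3 uint8, blue, green, red); there is no depth.
- cams.camera_params(name): a dict with "K" (3x3 intrinsics, pixels), "R" (3x3) and "t" (3): a world point X has camera coordinates R X + t. Camera axes: x right, y down, z forward; pixel columns grow to the right and rows downward; lengths in mm; the calibration is good to about 2 mm. A picture is of the moment at which its call begins. camera_params takes no time and is no camera call.
- env.close_job(): hands the job in; it is judged then, once.
The state is a dict: "time": time; "joint_positions": joint angles; "joint_velocities": joint speeds; "tau": joint torques, N m; "position": TCP position; "tcp_rot": TCP orientation; "ft_force": force on the tool from outside, world axes, zero at the start; "ft_torque": the same for the moment, N m; "gripper_width": opening from 0.0 (shut) to 1.0 (fully open); "grasp_force": force on a finger pad.
Only numpy, scipy, OpenCV 4.12 (cv2) and the standard library are available. Lean on these libraries where they do the work, as an engineer would, in place of code of your own. Each camera call takes 0.05 s, during which the arm holds its last target. There are 200 camera calls.

## Working session

There is one attempt and no reset: what is moved stays moved. The work goes in short steps, Python scripts to look and compute and a shell command to move; the robot and the scene stay as the last step left them, time stands still between calls to the robot, and variables do not carry over. Pictures are saved under pics/ and viewed, at most 14 in all, crops included, and the job is handed in when it is done.

```bash
ls; mkdir -p pics
python3 - <<'E'
from plant import env,cams
import cv2,numpy as np
o=env.observe()
print({k:np.round(v,3).tolist() for k,v in o.items()}, env.finger_overhang)
for n in("scene","top"):
    cv2.imwrite(f"pics/{n}0.png",cams.camera(n)); p=cams.camera_params(n); print(n,{k:np.round(v,3).tolist() for k,v in p.items()})
E
```

```text
pics
{'time': 0.0, 'joint_positions': [-1.222, 0.6, -0.003, 1.6, 0.002, 0.943, -0.08], 'joint_velocities': [-0.001, 0.001, 0.001, 0.0, -0.001, -0.0, 0.001], 'tau': [-0.0, -77.646, 1.565, -25.8, 0.012, 0.009, 0.0], 'position': [299.31, 659.928, 302.989], 'tcp_rot': [0.211, 0.977, -0.001, -0.0], 'ft_force': [-0.561, -0.308, -0.285], 'ft_torque': [0.051, 0.053, 0.007], 'grasp_force': 0.0, 'gripper_width': 1.002} 72.6
scene {'K': [[568.618, 0.0, 325.89], [0.0, 568.618, 234.671], [0.0, 0.0, 1.0]], 'R': [[-0.79, -0.613, -0.008], [-0.271, 0.362, -0.892], [0.549, -0.702, -0.453]], 't': [385.301, 223.505, 984.428]}
top {'K': [[443.22, 0.0, 318.093], [0.0, 443.22, 242.908], [0.0, 0.0, 1.0]], 'R': [[0.029, -1.0, 0.004], [-0.997, -0.029, -0.076], [0.076, -0.002, -0.997]], 't': [-98.374, 551.434, 907.98]}
```

View pics/scene0.png

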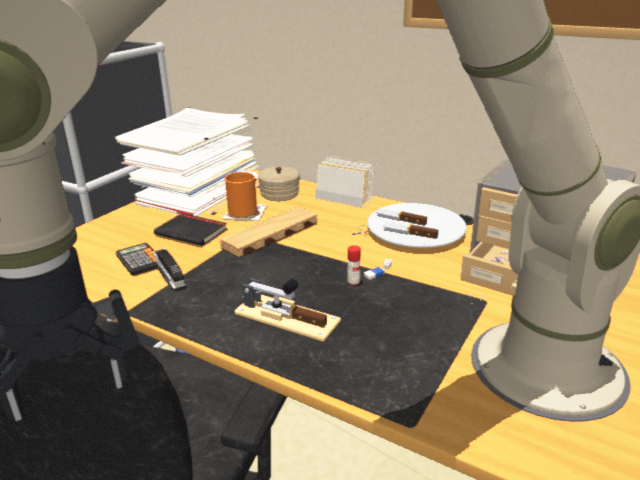

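View pics/top0.png

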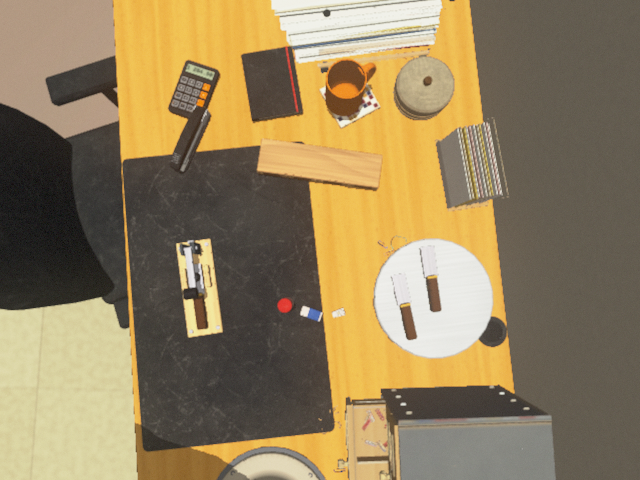

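```bash
cat > h.py <<'E'
import numpy as np, cv2
from plant import env,cams
def ray(n,u,v):
    p=cams.camera_params(n); K,R,t=map(np.array,(p["K"],p["R"],p["t"]))
    return -R.T@t, R.T@np.linalg.solve(K,[u,v,1.])
def at(n,u,v,z):
    c,d=ray(n,u,v); return c+d*(z-c[2])/d[2]
def tri(a,b):   # a=top px, b=scene px
    (c1,d1),(c2,d2)=ray("top",*a),ray("scene",*b)
    s=np.linalg.lstsq(np.c_[d1,-d2],c2-c1,rcond=None)[0]
    p,q=c1+d1*s[0],c2+d2*s[1]; return (p+q)/2,np.linalg.norm(p-q)
def proj(n,X):
    p=cams.camera_params(n); x=np.array(p["K"])@(np.array(p["R"])@X+p["t"]); return x[:2]/x[2]
def crop(im,x,y,w,h,s):
    c=cv2.resize(im[y:y+h,x:x+w],None,fx=s,fy=s,interpolation=cv2.INTER_CUBIC)
    for i in range(0,w,10):
        cv2.line(c,(i*s,0),(i*s,6 if i%50 else 14),(0,255,0),1)
    for i in range(0,h,10): cv2.line(c,(0,i*s),(6 if i%50 else 14,i*s),(0,255,0),1)
    return c
def mont(fn,tiles):
    W=800;H=600;o=np.zeros((H,W,3),np.uint8)
    for (c,x,y) in tiles: o[y:y+c.shape[0],x:x+c.shape[1]]=c[:H-y,:W-x]
    cv2.imwrite(fn,o)
E
python3 - <<'E'
from h import *
t=cv2.imread("pics/top0.png");s=cv2.imread("pics/scene0.png")
mont("pics/m0.png",[(crop(t,170,230,60,115,5),0,0),(crop(t,380,235,90,110,4),310,0),(crop(s,230,270,120,70,4),310,0+445-0) if 0 else (crop(s,230,270,120,70,4)[:,:],310,445),(crop(t,250,135,140,60,3)[:, :],0,0) if 0 else (crop(s,360,200,110,50,1),680,0)])
mont("pics/m1.png",[(crop(s,230,270,120,70,4),0,0),(crop(s,360,200,70,50,4),500,0),(crop(t,250,135,140,60,3),0,290),(crop(s,215,205,110,50,3),430,290)])
for n in("top","scene"): print(ray(n,0,0)[0])
E
```

```text
[483.76174305 -80.7844472  947.43542078]
[-175.66951544  846.47636921  648.17244434]
```

View pics/m0.png

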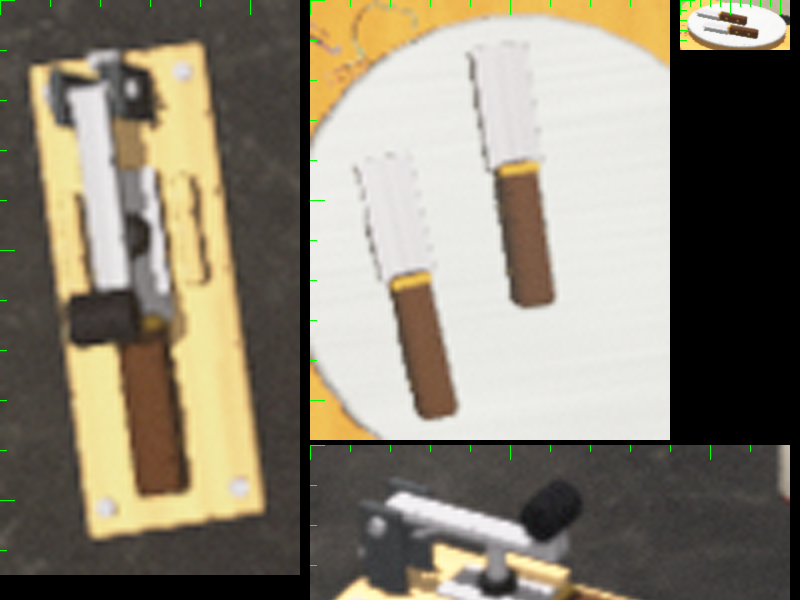

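View pics/m1.png

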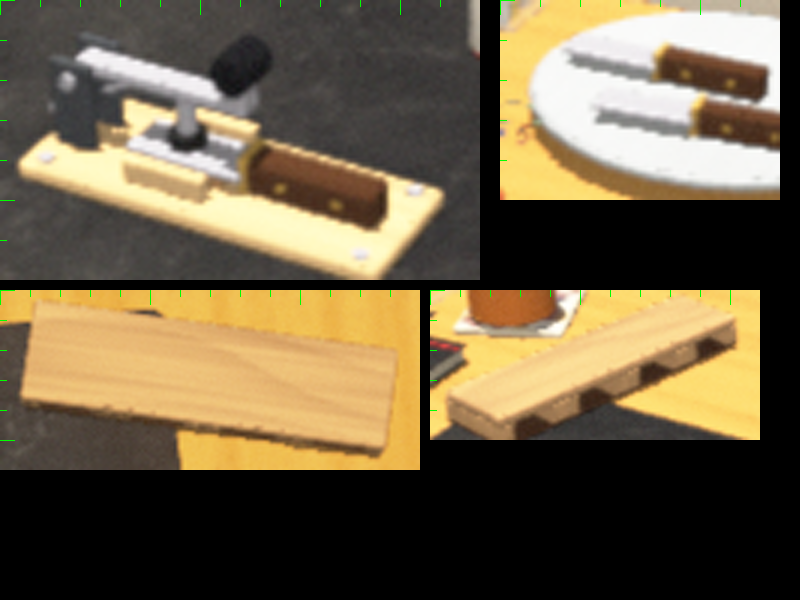

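Run:
```python
from h import *
np.set_printoptions(precision=1,suppress=True)
print("rack FL",tri((257.3,172.3),(243.3,247.7)),"FR",tri((377.7,187.3),(316.7,215.7)),"BL",tri((261.7,139.3),(220.7,242.3)))
print("grip",tri((190.4,293.6),(290.5,286.5)))
print("jig handle end top",tri((202.4,328.4),(322.5,318)))
print("R end",tri((435.5,310.75),(360+(765-500)/4,200+75/4)))
print("R should",tri((432,278),(360+(663-500)/4,200+54/4)))
print("L should",tri((405.25,305.5),(360+(701-500)/4,200+105/4)))
for n,z,l in(("jig base @10",10,[(176,243),(210.6,238.4),(188,338),(223,332.4)]),("jig handle@30",30,[(202.4,328.4),(199.4,296)]),("R@42",42,[(435.5,310.75),(432,278)]),("Rtip@34",34,[(427,246.75)]),("L@42",42,[(411.5,339),(405.25,305.5)]),("Ltip",34,[(399.25,274.25)]),("rack@28",28,[(257.3,172.3),(377.7,187.3),(261.7,139.3),(382,155)]),("glue@85",85,[(285,305)])):
    print(n,*[at("top",u,v,z) for u,v in l])
```

```text
rack FL (array([696.9,  48.3,  25. ]), np.float64(6.459378375658557)) FR (array([ 676.8, -205.4,   17. ]), np.float64(0.5031017720441557)) BL (array([774.2,  45.2,  12.9]), np.float64(0.9689304548364753))
grip (array([443.4, 165.3,  72.6]), np.float64(0.4024640761024904))
jig handle end top (array([373. , 152.7,  22.9]), np.float64(6.356345199997489))
R end (array([ 421. , -326.1,   34.8]), np.float64(0.19024827374161984))
R should (array([ 488.6, -317.8,   33.9]), np.float64(2.5142384583768242))
L should (array([ 430.3, -263.7,   35.6]), np.float64(0.6845257403944888))
jig base @10 [545.9 218.6  10. ] [557.8 145.9  10. ] [348.2 183.1  10. ] [361.8 110.7  10. ]
jig handle@30 [371.3 149.   30. ] [436.9 158.4  30. ]
R@42 [ 421.6 -324.2   42. ] [ 487.6 -316.4   42. ]
Rtip@34 [ 551.7 -307.5   34. ]
L@42 [ 363.7 -276.2   42. ] [ 430.4 -262.7   42. ]
Ltip [ 493.3 -251.    34. ]
rack@28 [698.8  50.   28. ] [ 674.3 -204.1   28. ] [769.9  43.4  28. ] [ 743.7 -211.9   28. ]
glue@85 [427.2 -21.8  85. ]
```

```bash
cat > d.py <<'E'
import sys,numpy as np
from scipy.spatial.transform import Rotation as Ro
from plant import env
def d(x,y,z,yaw):
    o=env.observe(); R=Ro.from_quat(o["tcp_rot"]); M=R.as_matrix()
    c=np.radians(yaw); Y=np.array([np.cos(c),np.sin(c),0])
    if Y@M[:,1]<0: Y=-Y
    Z=np.array([0,0,-1.]); G=np.c_[np.cross(Y,Z),Y,Z]
    rv=(R.inv()*Ro.from_matrix(G)).as_rotvec()
    D=np.array([x,y,z])-o["position"]
    print("t%.1f pos"%o["time"],np.round(o["position"],1),"turn",np.round(rv,3),"then shift",np.round(G.T@D,1),"| shift now",np.round(M.T@D,1),"j",np.round(o["joint_positions"],2),"F",np.round(o["ft_force"],1),"w",round(o["gripper_width"],3),"g",np.round(o["grasp_force"],1))
a=list(map(float,sys.argv[1:])); d(*a)
E
python3 d.py 443 165 200 100.2
```

```text
t0.1 pos [299.3 660.  303.1] turn [-0.001 -0.    -0.604] then shift [ -53.8 -512.6  103.1] | shift now [-335.3 -391.3  103.7] j [-1.22  0.6  -0.    1.6   0.    0.94 -0.08] F [0.1 0.2 0.4] w 0.999 g 0.0
```

```bash
python3 -m inch '100 0 0 0 0 0 -0.121;100 0 0 0 0 0 -0.121;100 0 0 0 0 0 -0.121;100 0 0 0 0 0 -0.121;100 0 0 0 0 0 -0.12' 30; python3 -m inch '100 -4.5 -40 0 0 0 0;100 -4.5 -40 0 0 0 0;100 -4.5 -40 0 0 0 0;100 -4.5 -40 0 0 0 0;100 -4.5 -40 0 0 0 0;100 -4.5 -40 0 0 0 0;100 -4.5 -40 0 0 0 0;100 -4.5 -40 10 0 0 0;100 -4.5 -40 20 0 0 0;100 -4.5 -40 20 0 0 0'; python3 d.py 443 165 200 100.2
```

```text
time: 0.6
position: [299.4, 660.0, 303.3]
tcp_rot: [-0.091, 0.996, -0.0, -0.0]
ft_force: [0.4, 0.4, -0.6]
gripper_width: 0.607
grasp_force: 0.0
time: 1.6
position: [415.0, 273.1, 253.7]
tcp_rot: [-0.089, 0.996, 0.0, 0.0]
ft_force: [0.3, -0.4, 0.5]
gripper_width: 0.606
grasp_force: 0.0
t1.6 pos [415.  273.1 253.7] turn [0.    0.001 0.   ] then shift [  -8.5 -111.3   53.7] | shift now [  -8.4 -111.3   53.6] j [-0.57  0.41 -0.17  2.16  0.12  0.58  0.92] F [ 0.3 -0.4  0.5] w 0.606 g 0.0
```

```bash
python3 -m inch '100 -3 -37 0 0 0 0;100 -3 -37 0 0 0 0;100 -2.5 -37.3 0 0 0 0;100 0 0 30 0 0 0;100 0 0 30 0 0 0;100 0 0 20 0 0 0;100 0 0 20 0 0 0;100 0 0 15 0 0 0;100 0 0 7 0 0 0'; python3 d.py 443 165 130 100.2
python3 - <<'E'
from h import *
s=cams.camera("scene");cv2.imwrite("pics/s1.png",s);mont("pics/m2.png",[(crop(s,215,200,150,140,4),0,0)])
E
```

```text
time: 2.5
position: [442.3, 166.4, 130.6]
tcp_rot: [-0.089, 0.996, -0.0, -0.001]
ft_force: [0.1, 0.4, -0.4]
gripper_width: 0.607
grasp_force: 0.0
t2.5 pos [442.3 166.4 130.6] turn [-0.001 -0.002  0.   ] then shift [-0.4 -1.5  0.6] | shift now [-0.4 -1.5  0.6] j [-0.42  0.61 -0.08  2.3   0.2   0.24  1.07] F [ 0.1  0.4 -0.4] w 0.607 g 0.0
```

View pics/m2.png

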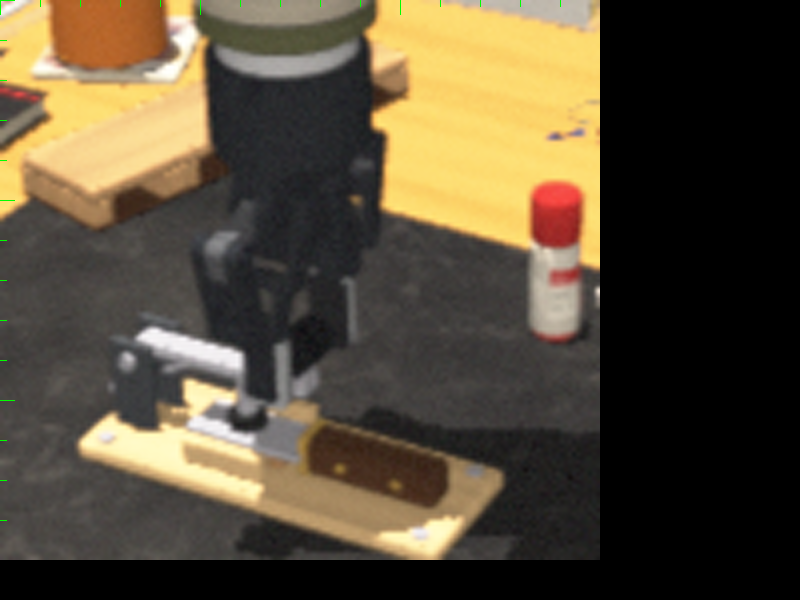

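```bash
python3 -m inch '255 0 -1 0 0 0 0;255 0 0 0 0 0 0;255 0 0 0 0 0 0;255 0 0 0 0 0 0;255 0 0 0 0 0 0;255 0 0 0 0 0 0;255 0 0 0 0 0 0;255 0 0 0 0 0 0' 40;python3 -m inch '255 0 0 -3 0 0 0;255 0 0 0 0 0 0;255 0 0 0 0 0 0;255 0 0 0 0 0 0' ; python3 d.py 443 165 130 100.2
```

```text
time: 3.35
position: [443.1, 165.2, 132.5]
tcp_rot: [-0.089, 0.996, -0.0, 0.0]
ft_force: [0.0, -2.9, 5.9]
gripper_width: 0.297
grasp_force: 40.7
time: 3.75
position: [443.7, 165.3, 134.8]
tcp_rot: [-0.089, 0.996, -0.0, 0.0]
ft_force: [4.1, -3.6, -8.9]
gripper_width: 0.294
grasp_force: 40.4
t3.8 pos [443.7 165.3 134.8] turn [-0.     0.001 -0.001] then shift [ 0.7 -0.2  4.8] | shift now [ 0.7 -0.2  4.8] j [-0.42  0.6  -0.09  2.3   0.2   0.25  1.07] F [ 4.1 -3.6 -8.9] w 0.294 g 40.4
```

```bash
python3 -m inch '255 -1.1 0 -3.8 0 0 0;255 -1.5 0 -3.8 0 0 0;255 -1.8 0 -3.8 0 0 0;255 -2 0 -3.8 0 0 0;255 -2.1 0 -3.8 0 0 0;255 -2.2 0 -3.7 0 0 0;255 -2.4 0 -3.5 0 0 0;255 -2.6 0 -3.4 0 0 0;255 -2.8 0 -3.4 0 0 0;255 0 0 0 0 0 0' ; python3 d.py 443 165 130 100.2
```

```text
time: 4.75
position: [460.8, 168.5, 168.3]
tcp_rot: [-0.089, 0.996, -0.0, -0.0]
ft_force: [-0.3, -5.7, -6.8]
gripper_width: 0.296
grasp_force: 40.4
t4.8 pos [460.8 168.5 168.3] turn [-0.001 -0.001  0.   ] then shift [18.2 -0.3 38.3] | shift now [18.1 -0.3 38.3] j [-0.38  0.54 -0.12  2.24  0.18  0.37  1.1 ] F [-0.3 -5.7 -6.8] w 0.296 g 40.4
```

```bash
python3 -m inch '255 -4.5 0 -4.7 0 0 0;255 -4.7 0 -4.5 0 0 0;255 -5 0 -4.1 0 0 0;255 -5.3 0 -3.7 0 0 0;255 -5.6 0 -3.3 0 0 0;255 -5.8 0 -3 0 0 0;255 -6 0 -2.5 0 0 0;255 -6.1 0 -2.2 0 0 0;255 0 0 0 0 0 0' ; python3 d.py 443 165 130 100.2;  python3 -m inch '255 -6.2 0 -1.6 0 0 0;255 -6.4 0 -1.4 0 0 0;255 -6.4 0 -0.7 0 0 0;255 -6.5 0 -0.4 0 0 0;255 -6.5 0 0.2 0 0 0;255 -6.4 0 0.5 0 0 0;255 -6.4 0 1 0 0 0;255 -6.3 0 1.5 0 0 0;255 -5 0 1.6 0 0 0;255 0 0 0 0 0 0';python3 d.py 443 165 130 100.2
```

```text
time: 5.65
position: [503.4, 176.3, 196.7]
tcp_rot: [-0.089, 0.996, -0.0, -0.0]
ft_force: [-3.3, -5.6, 0.3]
gripper_width: 0.294
grasp_force: 39.6
t5.7 pos [503.4 176.3 196.7] turn [-0.    -0.001  0.   ] then shift [61.5 -0.4 66.7] | shift now [61.4 -0.4 66.7] j [-0.34  0.53 -0.15  2.13  0.16  0.5   1.14] F [-3.3 -5.6  0.3] w 0.294 g 39.6
time: 6.65
position: [561.0, 186.8, 196.6]
tcp_rot: [-0.089, 0.996, 0.0, 0.002]
ft_force: [2.8, -4.3, 4.0]
gripper_width: 0.293
grasp_force: 39.6
t6.7 pos [561.  186.8 196.6] turn [ 0.001  0.005 -0.   ] then shift [120.   -0.6  66.6] | shift now [120.3  -0.6  66. ] j [-0.31  0.58 -0.15  2.    0.16  0.57  1.17] F [ 2.8 -4.3  4. ] w 0.293 g 39.6
```

```bash
python3 -m inch '100 0 0 0 0 0 0;100 0 0 0 0 0 0;100 0 0 0 0 0 0;100 0 0 -20 0 0 0;100 0 0 -30 0 0 0;100 0 0 -20 0 0 0;100 30 0 0 0 0 0;100 40 0 0 0 0 0;100 40 0 0 0 0 0;100 40 0 0 0 0 0'; python3 d.py 406 155.5 86 100.2
python3 - <<'E'
from h import *
s=cams.camera("scene");t=cams.camera("top");cv2.imwrite("pics/s2.png",s);cv2.imwrite("pics/t2.png",t);mont("pics/m3.png",[(crop(s,215,200,140,140,3),0,0),(crop(t,160,220,80,130,4),430,0)])
E
```

```text
time: 7.65
position: [409.5, 159.9, 265.4]
tcp_rot: [-0.089, 0.996, 0.0, 0.0]
ft_force: [0.4, 0.2, 0.5]
gripper_width: 0.609
grasp_force: 0.0
t7.7 pos [409.5 159.9 265.4] turn [0.001 0.001 0.001] then shift [  4.2  -3.7 179.4] | shift now [  4.4  -3.8 179.4] j [-0.35  0.33 -0.2   2.26  0.12  0.56  1.11] F [0.4 0.2 0.5] w 0.609 g 0.0
```

View pics/m3.png

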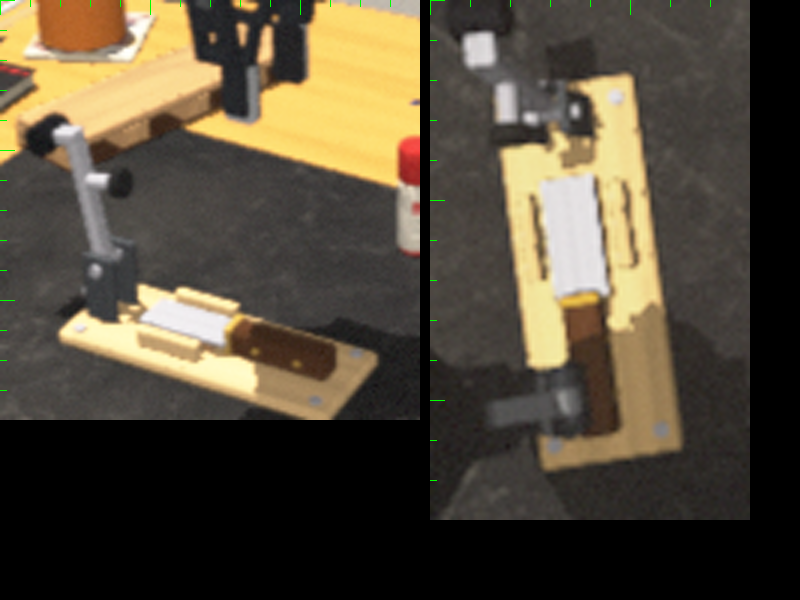

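```bash
python3 -m inch '100 4.5 -4 0 0 0 0.015;100 0 0 35 0 0 0;100 0 0 35 0 0 0;100 0 0 35 0 0 0;100 0 0 30 0 0 0;100 0 0 20 0 0 0;100 0 0 12 0 0 0;100 0 0 8 0 0 0;100 0 0 3 0 0 0;100 0 0 0 0 0 0';  python3 -m inch '255 0 0 0 0 0 0;255 0 0 0 0 0 0;255 0 0 0 0 0 0;255 0 0 0 0 0 0;255 0 0 0 0 0 0;255 0 0 0 0 0 0;255 0 0 0 0 0 0;255 0 0 0 0 0 0' 60; python3 d.py 406 155.5 86 100.2
```

```text
time: 8.75
position: [408.6, 154.8, 92.5]
tcp_rot: [-0.081, 0.997, -0.001, -0.001]
ft_force: [-0.2, -0.2, 0.2]
gripper_width: 0.606
grasp_force: 0.0
time: 9.55
position: [407.9, 154.7, 93.8]
tcp_rot: [-0.082, 0.997, -0.001, 0.0]
ft_force: [0.5, 0.4, 6.3]
gripper_width: 0.211
grasp_force: 58.1
t9.6 pos [407.9 154.7  93.8] turn [-0.002 -0.    -0.015] then shift [1.8 1.1 7.8] | shift now [1.8 1.1 7.8] j [-0.41  0.67 -0.12  2.4   0.78  0.11  0.45] F [0.5 0.4 6.3] w 0.211 g 58.1
```

```bash
python3 -m inch '255 0 0 -8 0 0 0;255 0 0 -20 0 0 0;255 0 0 -30 0 0 0;255 0 0 -30 0 0 0;255 0 0 0 0 0 0.13;255 0 0 0 0 0 0.115;255 0 0 0 0 0 0'; python3 d.py 592.5 31.5 120 84.4
```

```text
time: 10.25
position: [407.7, 154.6, 181.8]
tcp_rot: [0.042, 0.999, -0.001, -0.0]
ft_force: [0.2, -0.8, -0.5]
gripper_width: 0.211
grasp_force: 62.4
t10.2 pos [407.7 154.6 181.8] turn [-0.003  0.     0.014] then shift [-196.  -104.5   61.8] | shift now [-194.5 -107.    62.1] j [-0.21  0.5  -0.4   2.34  0.52  0.39  0.44] F [ 0.2 -0.8 -0.5] w 0.211 g 62.4
```

```bash
python3 -m inch '255 -32 -17.5 0 0 0 0.014;255 -33 -17.5 0 0 0 0;255 -33 -17.5 0 0 0 0;255 -33 -17.5 0 0 0 0;255 -33 -17.5 0 0 0 0;255 -32 -17.5 10 0 0 0;255 0 0 25 0 0 0;255 0 0 27 0 0 0;255 0 0 0 0 0 0'; python3 d.py 592.5 31.5 90 84.4
python3 - <<'E'
from h import *
s=cams.camera("scene");t=cams.camera("top");cv2.imwrite("pics/s3.png",s);cv2.imwrite("pics/t3.png",t);mont("pics/m4.png",[(crop(s,205,190,130,110,3),0,0),(crop(t,230,130,100,120,4),400,0)])
E
```

```text
time: 11.15
position: [591.1, 31.4, 116.4]
tcp_rot: [0.046, 0.999, -0.002, -0.003]
ft_force: [-0.0, 0.5, -0.4]
gripper_width: 0.208
grasp_force: 62.4
t11.2 pos [591.1  31.4 116.4] turn [-0.004 -0.006  0.005] then shift [-1.3  0.2 26.4] | shift now [-1.5  0.3 26.4] j [ 0.11  0.73 -0.4   2.02  0.56  0.51  0.78] F [-0.   0.5 -0.4] w 0.208 g 62.4
```

View pics/m4.png

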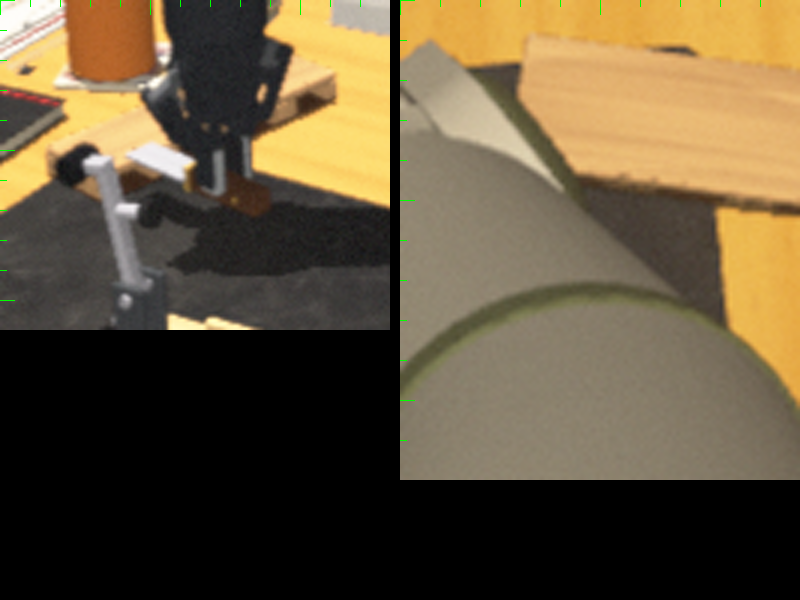

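Run:
```python
from h import *
np.set_printoptions(precision=1,suppress=True)
M=np.array([686.5,-77,0]);c=np.radians(-5.6);X=np.array([np.cos(c),np.sin(c),0]);Y=np.array([-np.sin(c),np.cos(c),0]);Z=np.array([0,0,1.])
P=lambda a,b,z:M+a*X+b*Y+z*Z
for n in("scene","top"): print(n,*[proj(n,P(a,b,28)) for a,b in((0,130),(0,-130),(72,130),(72,-130))])
print("tip,should pred",*[proj("scene",np.array([591.1,31.4,45.6])+(k-3)*X) for k in(97.5,37.5)])
im=cv2.imread("pics/scene0.png");b=cv2.resize(im[200:260,210:330],None,fx=6,fy=6,interpolation=cv2.INTER_CUBIC)
for y in(-99,-33,33,99):
    q=np.array([(proj("scene",P(0,y+dy,z))-[210,200])*6+3 for dy,z in((-19,4),(19,4),(19,18),(-19,18))]).round().astype(int); cv2.polylines(b,[q],1,(0,255,0),1)
q=np.array([(proj("scene",P(a,bb,28))-[210,200])*6+3 for a,bb in((0,130),(0,-130),(72,-130),(72,130))]).round().astype(int); cv2.polylines(b,[q],1,(255,0,0),1)
cv2.imwrite("pics/m5.png",b)
```

```text
scene [239.9 246.6] [317.9 212.1] [220.8 237.1] [298.7 204.6]
top [256.2 172.1] [378.8 187.6] [260.8 138.8] [382.7 154.2]
tip,should pred [252.9 236.8] [270.  244.9]
```

View pics/m5.png

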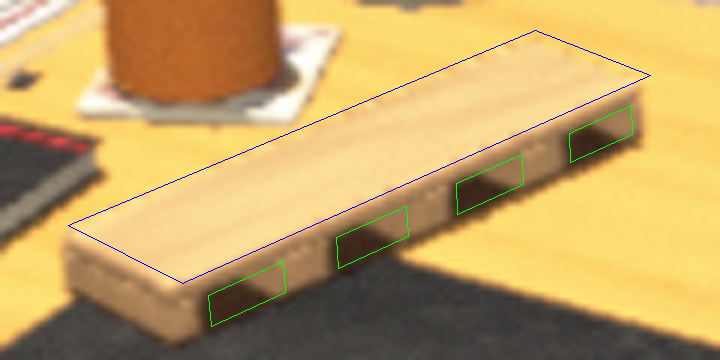

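```bash
python3 -m inch '255 0 0 14 -0.004 -0.006 0.005;255 -1 0 12 0 0 0;255 0 0 4 0 0 0;255 0 0 0 0 0 0'; python3 d.py 652.5 25.6 86.5 84.4;  python3 -m inch '255 -8 0 0 0 0 0;255 -8 0 0 0 0 0;255 -8 0 0 0 0 0;255 -8 0 0 0 0 0;255 -8 0 0 0 0 0;255 0 0 0 0 0 0'; python3 d.py 662.5 24.7 86.5 84.4
```

```text
time: 11.65
position: [593.9, 31.8, 89.6]
tcp_rot: [0.05, 0.999, 0.0, 0.002]
ft_force: [-0.0, -0.4, -0.2]
gripper_width: 0.21
grasp_force: 62.4
t11.7 pos [593.9  31.8  89.6] turn [ 0.001  0.005 -0.002] then shift [-58.9  -0.5   3.1] | shift now [-58.9  -0.4   3.4] j [ 0.09  0.77 -0.35  2.03  0.6   0.44  0.74] F [-0.  -0.4 -0.2] w 0.21 g 62.4
time: 12.25
position: [635.2, 27.3, 89.8]
tcp_rot: [0.051, 0.999, 0.001, 0.003]
ft_force: [-0.2, 0.0, -0.6]
gripper_width: 0.211
grasp_force: 62.3
t12.2 pos [635.2  27.3  89.8] turn [ 0.002  0.007 -0.004] then shift [-27.4   0.1   3.3] | shift now [-27.4   0.1   3.5] j [ 0.12  0.8  -0.38  1.93  0.58  0.51  0.8 ] F [-0.2  0.  -0.6] w 0.211 g 62.3
```

```bash
python3 -m inch '255 0 0 3 0 0.007 -0.004;255 0 0 0 0 0 0;255 -8 0 0 0 0 0;255 -8 0 0 0 0 0;255 -6 0 0 0 0 0;255 -3 0 0 0 0 0;255 0 0 0 0 0 0'; python3 d.py 662.5 24.7 86.5 84.4
```

```text
time: 12.95
position: [659.2, 25.1, 86.7]
tcp_rot: [0.049, 0.999, 0.001, -0.001]
ft_force: [-0.4, 0.2, -1.0]
gripper_width: 0.209
grasp_force: 62.4
t12.9 pos [659.2  25.1  86.7] turn [ 0.001 -0.001  0.001] then shift [-3.3 -0.   0.2] | shift now [-3.3 -0.   0.2] j [ 0.13  0.82 -0.4   1.87  0.56  0.56  0.83] F [-0.4  0.2 -1. ] w 0.209 g 62.4
```

```bash
python3 -m inch '255 -2 0 0 0 0 0;255 -2 0 0 0 0 0;255 0 0 0 0 0 0'; python3 -m inch '255 -2 0 0 0 0 0;255 -2 0 0 0 0 0;255 0 0 0 0 0 0';python3 -m inch '255 -2 0 0 0 0 0;255 0 0 0 0 0 0'; python3 d.py 662.5 24.7 86.5 84.4
```

```text
time: 13.25
position: [662.2, 24.8, 86.6]
tcp_rot: [0.048, 0.999, 0.0, -0.001]
ft_force: [-2.0, 0.4, -0.4]
gripper_width: 0.208
grasp_force: 62.5
time: 13.55
position: [662.9, 24.9, 85.9]
tcp_rot: [0.048, 0.999, -0.0, -0.005]
ft_force: [-12.4, 1.4, 3.7]
gripper_width: 0.208
grasp_force: 62.8
time: 13.75
position: [663.9, 24.6, 85.3]
tcp_rot: [0.048, 0.999, -0.0, -0.006]
ft_force: [-12.7, 2.1, -1.1]
gripper_width: 0.207
grasp_force: 62.5
t13.8 pos [663.9  24.6  85.3] turn [-0.001 -0.011  0.002] then shift [ 1.4 -0.  -1.2] | shift now [ 1.4 -0.  -1.2] j [ 0.13  0.83 -0.41  1.85  0.56  0.58  0.84] F [-12.7   2.1  -1.1] w 0.207 g 62.5
```

```bash
python3 -m inch '255 0 0 1.5 0 0 0;255 0 0 0 0 0 0;100 0 0 0 0 0 0;100 0 0 0 0 0 0;100 0 0 0 0 0 0;100 0 0 -10 0 0 0;100 0 0 -30 0 0 0;100 0 0 -40 0 0 0;100 0 0 -40 0 0 0;100 0 0 -40 0 0 0'; python3 d.py 561 186.8 280 100.2
```

```text
time: 14.75
position: [668.9, 24.0, 247.7]
tcp_rot: [0.048, 0.999, 0.001, -0.0]
ft_force: [0.9, -0.1, -0.1]
gripper_width: 0.607
grasp_force: 0.0
t14.8 pos [668.9  24.  247.7] turn [ 0.002 -0.001 -0.275] then shift [ 77.4 179.3 -32.3] | shift now [123.1 151.7 -32. ] j [ 0.22  0.64 -0.54  1.76  0.42  0.85  0.97] F [ 0.9 -0.1 -0.1] w 0.607 g 0.0
```

```bash
python3 -m inch '100 0 0 -15 0 0 -0.138;100 0 0 -15 0 0 -0.137;100 15 36 0 0 0 0;100 15 36 0 0 0 0;100 15 36 0 0 0 0;100 12 36 0 0 0 0;100 11 35 0 0 0 0;100 0 0 0 0 0 0'; python3 d.py 570.5 188 190 100.2;python3 - <<'E'
from h import *
s=cams.camera("scene");t=cams.camera("top");cv2.imwrite("pics/s6.png",s);cv2.imwrite("pics/t6.png",t);mont("pics/m6.png",[(crop(s,205,150,130,150,3),0,0),(crop(t,160,130,100,130,4),400,0)])
E
```

```text
time: 15.55
position: [567.6, 193.7, 277.3]
tcp_rot: [-0.093, 0.996, 0.002, -0.0]
ft_force: [0.7, 0.0, -0.3]
gripper_width: 0.609
grasp_force: 0.0
t15.6 pos [567.6 193.7 277.3] turn [0.004 0.    0.008] then shift [-1.8 -6.1 87.3] | shift now [-1.7 -6.5 87.3] j [ 0.01  0.55 -0.64  1.89  0.43  0.84  0.9 ] F [ 0.7  0.  -0.3] w 0.609 g 0.0
```

View pics/m6.png

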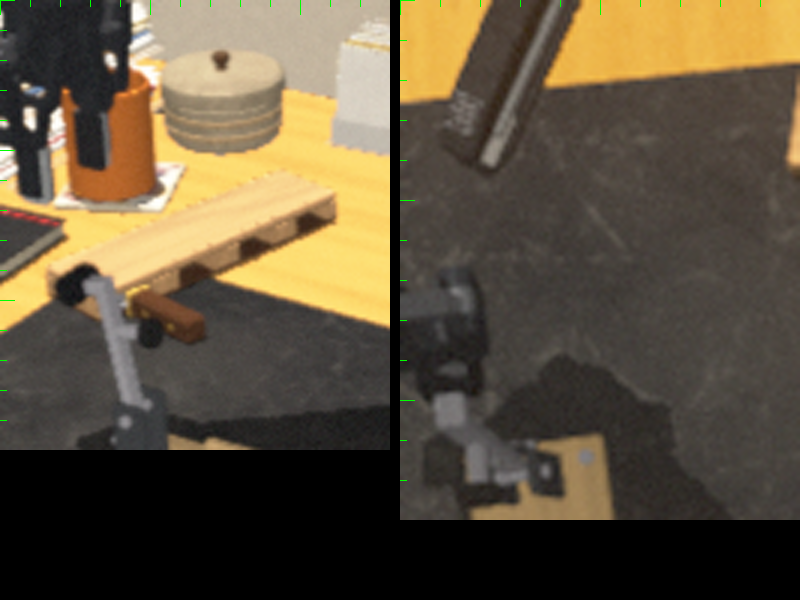

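```bash
python3 -c "
from h import *
print(at('top',172.5,221,134),tri((172.5,221),(230.3,245)))"
```

```text
[578.15634442 187.60903642 134.        ] (array([577.85575514, 188.43907946, 129.03664557]), np.float64(2.2801866231185293))
```

```bash
python3 -m inch '100 -4.3 -6.1 0 0.004 0 0.008;100 0 0 25 0 0 0;100 0 0 25 0 0 0;100 0 0 20 0 0 0;100 0 0 12 0 0 0;100 0 0 5 0 0 0;100 0 0 0 0 0 0'; python3 d.py 573 188 190 100.2; python3 -m inch '255 0 0 0 0 0 0;255 0 0 0 0 0 0;255 0 0 0 0 0 0;255 0 0 0 0 0 0;255 0 0 0 0 0 0;255 0 0 0 0 0 0;255 0 0 0 0 0 0' 40;  python3 d.py 573 188 190 100.2
```

```text
time: 16.35
position: [575.9, 182.0, 188.3]
tcp_rot: [-0.085, 0.996, -0.001, -0.001]
ft_force: [-0.6, 0.3, 1.0]
gripper_width: 0.606
grasp_force: 0.0
t16.4 pos [575.9 182.  188.3] turn [-0.003 -0.002 -0.009] then shift [ 1.8  6.5 -1.7] | shift now [ 1.8  6.4 -1.7] j [-0.03  0.66 -0.55  1.95  0.54  0.68  0.81] F [-0.6  0.3  1. ] w 0.606 g 0.0
time: 17.05
position: [574.9, 188.6, 190.7]
tcp_rot: [-0.087, 0.996, 0.003, 0.001]
ft_force: [-5.1, 15.8, 1.8]
gripper_width: 0.299
grasp_force: 41.2
t17.1 pos [574.9 188.6 190.7] turn [ 0.005  0.003 -0.003] then shift [ 2.  -0.2  0.7] | shift now [ 2.  -0.2  0.7] j [-0.04  0.66 -0.56  1.95  0.54  0.68  0.81] F [-5.1 15.8  1.8] w 0.299 g 41.2
```

```bash
python3 -m inch '255 7.4 3 -3.2 0 0 0;255 7.7 3 -2.6 0 0 0;255 7.9 0 -1.9 0 0 0;255 8 0 -1.2 0 0 0;255 8.1 0 -0.5 0 0 0;255 8.1 0 0.2 0 0 0;255 8.1 0 0.9 0 0 0;255 8 0 1.6 0 0 0;255 0 0 0 0 0 0' ; python3 -m inch '255 7.8 0 2.3 0 0 0;255 7.5 0 3 0 0 0;255 7.3 0 3.6 0 0 0;255 6.9 0 4.2 0 0 0;255 6.5 0 4.8 0 0 0;255 6.1 0 5.4 0 0 0;255 5.6 0 5.9 0 0 0;255 0 0 0 0 0 0'; python3 d.py 443.5 165 132 100.2
```

```text
time: 17.95
position: [513.7, 178.3, 197.8]
tcp_rot: [-0.085, 0.996, -0.001, 0.003]
ft_force: [3.8, -1.8, 11.1]
gripper_width: 0.289
grasp_force: 43.3
time: 18.75
position: [464.4, 169.3, 166.9]
tcp_rot: [-0.085, 0.996, -0.002, -0.0]
ft_force: [-5.6, -2.6, 7.0]
gripper_width: 0.293
grasp_force: 52.3
t18.8 pos [464.4 169.3 166.9] turn [-0.004 -0.001 -0.007] then shift [21.3 -0.5 34.9] | shift now [21.3 -0.5 35. ] j [-0.12  0.59 -0.49  2.22  0.62  0.48  0.64] F [-5.6 -2.6  7. ] w 0.293 g 52.3
```

```bash
python3 -m inch '100 0 0 0 0 0 0;100 0 0 0 0 0 0;100 0 0 0 0 0 0;100 0 0 -20 0 0 0;100 0 0 -40 0 0 0;100 0 0 -30 0 0 0;100 0 -40 0 0 0 0;100 0 -45 0 0 0 0;100 0 -45 0 0 0 0;100 0 -45 0 0 0 0'; python3 -m inch '100 0 -45 0 0 0 0;100 0 -45 0 0 0 0;100 0 0 0 0 0 0'; python3 d.py 397 -269 115 101
python3 - <<'E'
from h import *
s=cams.camera("scene");t=cams.camera("top");cv2.imwrite("pics/s7.png",s);cv2.imwrite("pics/t7.png",t);mont("pics/m7.png",[(crop(s,225,250,130,90,3),0,0),(crop(t,370,230,130,135,4)[:, :390],400,0),(crop(t,170,225,60,120,2),0,290),(crop(s,360,195,110,60,2),150,290)])
E
```

```text
time: 19.75
position: [495.1, -4.2, 257.0]
tcp_rot: [-0.085, 0.996, -0.001, -0.0]
ft_force: [0.8, 0.5, 0.8]
gripper_width: 0.61
grasp_force: 0.0
time: 20.05
position: [510.4, -98.0, 256.3]
tcp_rot: [-0.08, 0.997, -0.002, -0.001]
ft_force: [-0.5, 0.8, -0.0]
gripper_width: 0.609
grasp_force: 0.0
t20.1 pos [510.4 -98.  256.3] turn [-0.004 -0.002 -0.031] then shift [ 144.  -146.2  141.3] | shift now [ 139.  -149.9  142.4] j [ 0.54  0.49 -0.64  2.09  0.45  0.71  1.33] F [-0.5  0.8 -0. ] w 0.609 g 0.0
```

View pics/m7.png

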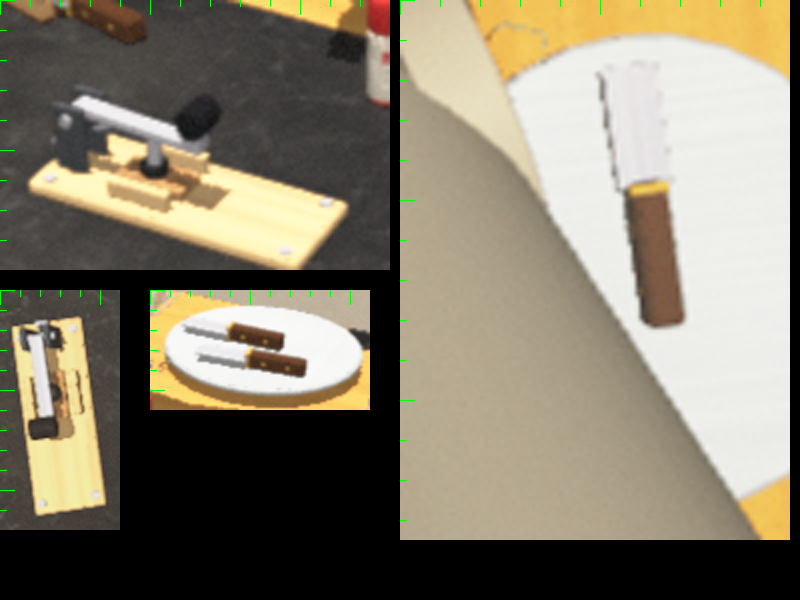

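```bash
python3 -m inch '100 36 -36.5 0 0 0 -0.031;100 36 -36.5 0 0 0 0;100 36 -36.5 0 0 0 0;100 36 -36.5 0 0 0 0;100 0 0 0 0 0 0'; python3 d.py 397 -269 100 101
```

```text
time: 20.65
position: [395.6, -262.2, 256.9]
tcp_rot: [-0.097, 0.995, -0.002, -0.002]
ft_force: [0.6, 0.3, 0.5]
gripper_width: 0.606
grasp_force: 0.0
t20.6 pos [ 395.6 -262.2  256.9] turn [-0.003 -0.005  0.002] then shift [-1.000e-01 -7.000e+00  1.569e+02] | shift now [ -0.9  -6.5 156.9] j [ 0.96  0.44 -0.67  2.18  0.46  0.66  1.73] F [0.6 0.3 0.5] w 0.606 g 0.0
```

```bash
python3 -m inch '100 0 -7 20 -0.003 -0.005 0;100 0 0 30 0 0 0;100 0 0 30 0 0 0;100 0 0 30 0 0 0;100 0 0 20 0 0 0;100 0 0 15 0 0 0;100 0 0 8 0 0 0;100 0 0 4 0 0 0;100 0 0 0 0 0 0'; python3 d.py 397 -269 100 101
python3 - <<'E'
from h import *
s=cams.camera("scene");t=cams.camera("top");cv2.imwrite("pics/s8.png",s);cv2.imwrite("pics/t8.png",t);mont("pics/m8.png",[(crop(s,350,170,130,90,5),0,0)])
E
```

```text
time: 21.55
position: [402.0, -264.0, 100.5]
tcp_rot: [-0.101, 0.995, 0.001, 0.002]
ft_force: [0.8, -0.3, 0.4]
gripper_width: 0.607
grasp_force: 0.0
t21.6 pos [ 402.  -264.   100.5] turn [0.001 0.004 0.011] then shift [ 5.9 -4.   0.5] | shift now [ 5.9 -3.9  0.5] j [ 0.69  0.68 -0.33  2.29  0.81  0.28  1.42] F [ 0.8 -0.3  0.4] w 0.607 g 0.0
```

View pics/m8.png

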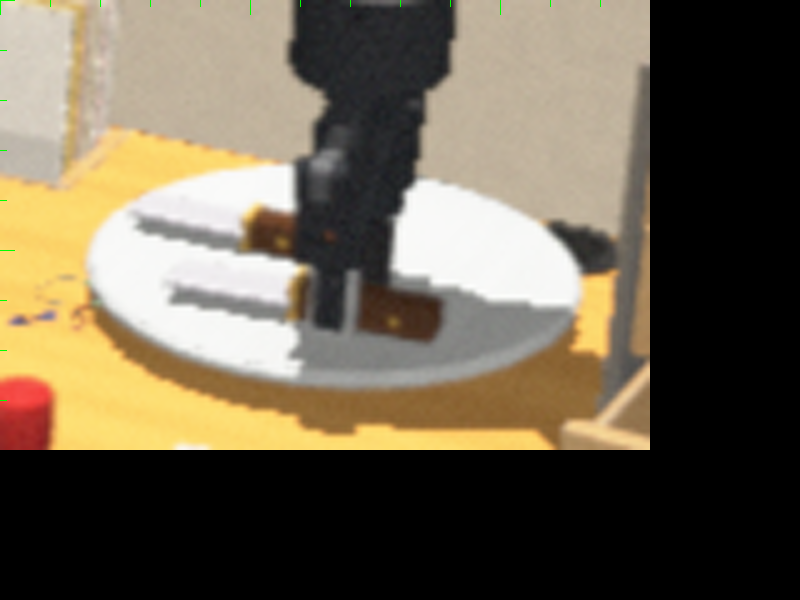

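```bash
python3 -m inch '100 4 -4 1 0 0 0;100 0 0 0 0 0 0;255 0 0 0 0 0 0;255 0 0 0 0 0 0;255 0 0 0 0 0 0;255 0 0 0 0 0 0;255 0 0 0 0 0 0;255 0 0 0 0 0 0;255 0 0 0 0 0 0' 60; python3 d.py 397 -269 100 101;python3 -m inch '255 0 0 -10 0 0 0;255 0 0 -30 0 0 0;255 0 0 -30 0 0 0;255 0 0 -20 0 0 0;255 0 0 0 0 0 0.14;255 0 0 0 0 0 0.145;255 0 0 0 0 0 0';python3 d.py 577 -65 120 84.4
```

```text
time: 22.55
position: [398.6, -269.4, 99.8]
tcp_rot: [-0.101, 0.995, 0.0, 0.002]
ft_force: [-0.2, 1.3, 6.2]
gripper_width: 0.219
grasp_force: 58.3
t22.6 pos [ 398.6 -269.4   99.8] turn [0.    0.004 0.009] then shift [ 1.4  0.7 -0.2] | shift now [ 1.4  0.7 -0.2] j [ 0.7   0.69 -0.32  2.29  0.82  0.28  1.42] F [-0.2  1.3  6.2] w 0.219 g 58.3
time: 23.25
position: [398.0, -269.6, 189.7]
tcp_rot: [0.043, 0.999, 0.0, 0.002]
ft_force: [-0.4, 0.2, -0.3]
gripper_width: 0.217
grasp_force: 58.5
t23.2 pos [ 398.  -269.6  189.7] turn [0.001 0.004 0.012] then shift [-158.2  221.1   69.7] | shift now [-160.6  219.1   70.5] j [ 0.83  0.53 -0.49  2.23  0.54  0.49  1.4 ] F [-0.4  0.2 -0.3] w 0.217 g 58.5
```

```bash
python3 -m inch '255 -32 37 0 0 0.004 0.012;255 -33 37 0 0 0 0;255 -33 38 0 0 0 0;255 -33 38 0 0 0 0;255 -32 37 0 0 0 0;255 0 0 0 0 0 0;255 0 0 25 0 0 0;255 0 0 25 0 0 0;255 0 0 20 0 0 0;255 0 0 0 0 0 0'; python3 d.py 578.4 -99.5 81 84.4
```

```text
time: 24.25
position: [575.7, -98.7, 117.2]
tcp_rot: [0.046, 0.999, 0.001, -0.003]
ft_force: [-0.5, -0.2, -0.5]
gripper_width: 0.218
grasp_force: 58.6
t24.2 pos [575.7 -98.7 117.2] turn [ 0.002 -0.005  0.006] then shift [-2.7 -0.6 36.2] | shift now [-2.9 -0.6 36.2] j [ 0.34  0.72 -0.39  2.04  0.56  0.49  1.01] F [-0.5 -0.2 -0.5] w 0.218 g 58.6
```

```bash
python3 -m inch '255 -2.7 -0.6 16 0.002 -0.005 0.006;255 0 0 16 0 0 0;255 0 0 4 0 0 0;255 0 0 0 0 0 0'; python3 d.py 638 -105.3 81 84.4; python3 -m inch '255 -8 0 0 0 0 0;255 -8 0 0 0 0 0;255 -8 0 0 0 0 0;255 -8 0 0 0 0 0;255 -8 0 0 0 0 0;255 0 0 0 0 0 0'; python3 d.py 648 -106.3 80 84.4
```

```text
time: 24.65
position: [579.8, -99.7, 83.9]
tcp_rot: [0.05, 0.999, -0.0, 0.002]
ft_force: [-0.2, 0.4, -1.1]
gripper_width: 0.212
grasp_force: 58.6
t24.6 pos [579.8 -99.7  83.9] turn [-0.     0.004 -0.002] then shift [-58.4   0.1   2.9] | shift now [-58.4   0.2   3.1] j [ 0.3   0.77 -0.34  2.05  0.6   0.42  0.96] F [-0.2  0.4 -1.1] w 0.212 g 58.6
time: 25.25
position: [621.4, -104.0, 84.0]
tcp_rot: [0.051, 0.999, -0.0, 0.003]
ft_force: [-0.2, 0.1, -0.3]
gripper_width: 0.216
grasp_force: 58.4
t25.2 pos [ 621.4 -104.    84. ] turn [ 0.     0.006 -0.004] then shift [-26.7   0.3   4. ] | shift now [-26.7   0.4   4.2] j [ 0.31  0.8  -0.37  1.95  0.58  0.49  1.  ] F [-0.2  0.1 -0.3] w 0.216 g 58.4
```

```bash
python3 -m inch '255 0 0 3 0 0.006 -0.004;255 -8 0 0 0 0 0;255 -8 0 0 0 0 0;255 -6 0 0 0 0 0;255 -2 0 0 0 0 0;255 0 0 0 0 0 0'; python3 d.py 648 -106.3 80 84.4;  python3 -m inch '255 -2 0 0 0 0 0;255 -2 0 0 0 0 0;255 0 0 0 0 0 0';python3 -m inch '255 -2 0 0 0 0 0;255 -1 0 0 0 0 0;255 0 0 0 0 0 0'; python3 d.py 648 -106.3 80 84.4
```

```text
time: 25.85
position: [644.0, -106.2, 80.8]
tcp_rot: [0.049, 0.999, -0.0, -0.001]
ft_force: [0.5, 0.6, -0.5]
gripper_width: 0.216
grasp_force: 58.6
t25.9 pos [ 644.  -106.2   80.8] turn [-0.    -0.001 -0.   ] then shift [-4.   0.3  0.8] | shift now [-4.   0.3  0.8] j [ 0.32  0.83 -0.38  1.89  0.57  0.54  1.03] F [ 0.5  0.6 -0.5] w 0.216 g 58.6
time: 26.15
position: [646.9, -106.5, 80.6]
tcp_rot: [0.049, 0.999, -0.0, -0.002]
ft_force: [-2.4, 1.0, 1.1]
gripper_width: 0.22
grasp_force: 58.7
time: 26.45
position: [647.4, -106.6, 80.1]
tcp_rot: [0.049, 0.999, -0.001, -0.004]
ft_force: [-10.8, 1.4, 3.3]
gripper_width: 0.215
grasp_force: 59.1
t26.4 pos [ 647.4 -106.6   80.1] turn [-0.002 -0.008  0.   ] then shift [-0.6  0.3  0.1] | shift now [-0.6  0.3  0.1] j [ 0.32  0.83 -0.39  1.88  0.56  0.55  1.03] F [-10.8   1.4   3.3] w 0.215 g 59.1
```

```bash
python3 -m inch '255 0 0 1.5 0 0 0;255 0 0 0 0 0 0;100 0 0 0 0 0 0;100 0 0 0 0 0 0;100 0 0 0 0 0 0;100 0 0 -10 0 0 0;100 0 0 -30 0 0 0;100 0 0 -40 0 0 0;100 0 0 -40 0 0 0;100 0 0 -40 0 0 0'
cat > det.py <<'E'
from h import *
from scipy import ndimage as nd
t=cams.camera("top");cv2.imwrite("pics/t9.png",t);s=cams.camera("scene");cv2.imwrite("pics/s9.png",s)
h=cv2.cvtColor(t,cv2.COLOR_BGR2HSV); m=(h[...,0]<14)&(h[...,1]>100)&(h[...,2]>40)&(h[...,2]<150); m[:, :340]=0; m[:220]=0;m[360:]=0
l,n=nd.label(m)
for i in range(1,n+1):
    v,u=np.where(l==i)
    if len(u)>60:
        (c,sz,a)=cv2.minAreaRect(np.c_[u,v].astype(np.float32)); B=cv2.boxPoints((c,sz,a)); P=at("top",*c,42)
        e=[at("top",*p,42) for p in B]; d=max((e[1]-e[0],e[2]-e[1]),key=np.linalg.norm); d=d*np.sign(d[0])
        print(len(u),np.round(c,1),np.round(sz,1),P.round(1),np.linalg.norm(d).round(1),np.degrees(np.arctan2(d[1],d[0])).round(1))
E
python3 det.py; python3 d.py 454 -320 250 97.3
```

```text
time: 27.45
position: [650.9, -106.7, 241.8]
tcp_rot: [0.049, 0.999, -0.0, -0.001]
ft_force: [0.6, -0.8, 0.2]
gripper_width: 0.607
grasp_force: 0.0
t27.6 pos [ 653.3 -106.5  246. ] turn [-0.001  0.008 -0.225] then shift [ 224.8 -186.4   -4. ] | shift now [ 177.5 -231.9   -5.3] j [ 0.41  0.63 -0.52  1.79  0.42  0.83  1.16] F [ 0.2 -0.9 -0.2] w 0.604 g 0.0
```

Run:
```python
from h import *
for f in("t7","t9"):
    t=cv2.imread(f"pics/{f}.png"); print(f,cv2.cvtColor(t,cv2.COLOR_BGR2HSV)[285:310:6,[425,433,435,445]].tolist())
mont("pics/m9.png",[(crop(t,370,230,130,130,3),0,0),(crop(t,250,130,140,90,2),400,0),(crop(cv2.imread("pics/s9.png"),205,190,270,90,2),0,400)])
```

```text
t7 [[[30, 4, 232], [12, 121, 129], [12, 112, 127], [30, 3, 238]], [[30, 3, 238], [12, 117, 129], [12, 116, 125], [30, 3, 238]], [[30, 3, 238], [11, 117, 120], [12, 121, 122], [23, 4, 240]], [[30, 3, 237], [12, 108, 113], [13, 122, 123], [38, 4, 239]], [[26, 8, 226], [13, 111, 110], [11, 113, 124], [30, 3, 238]]]
t9 [[[29, 84, 139], [20, 54, 192], [22, 56, 196], [19, 54, 202]], [[19, 53, 187], [20, 55, 190], [19, 54, 195], [21, 54, 198]], [[19, 56, 188], [20, 56, 192], [21, 53, 189], [21, 53, 196]], [[19, 51, 184], [20, 54, 190], [20, 53, 191], [19, 55, 200]], [[22, 51, 180], [20, 54, 189], [21, 54, 188], [19, 56, 200]]]
```

View pics/m9.png

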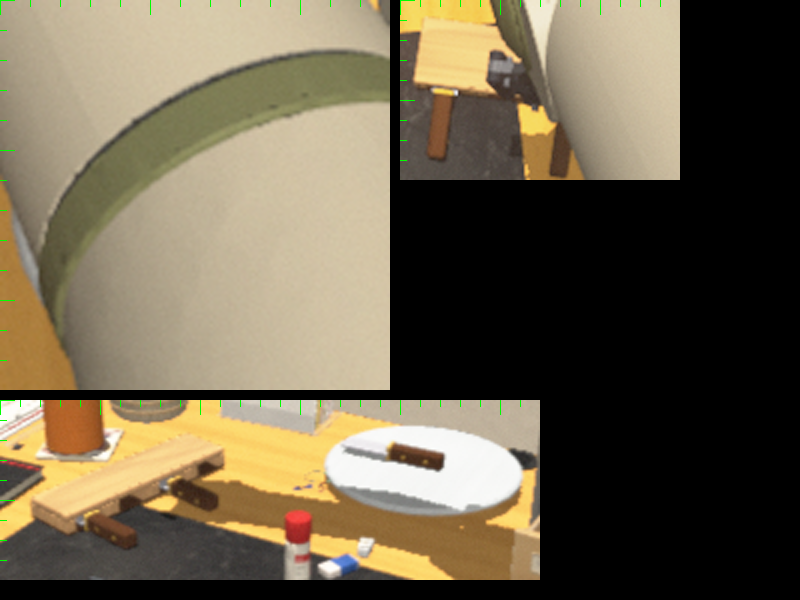

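Run:
```python
from h import *
t=cv2.imread("pics/t9.png");s=cv2.imread("pics/s9.png")
mont("pics/m10.png",[(crop(s,230,225,90,45,8),0,0),(crop(t,255,160,50,30,8),0,365)])
```

```text
(no output)
```

View pics/m10.png

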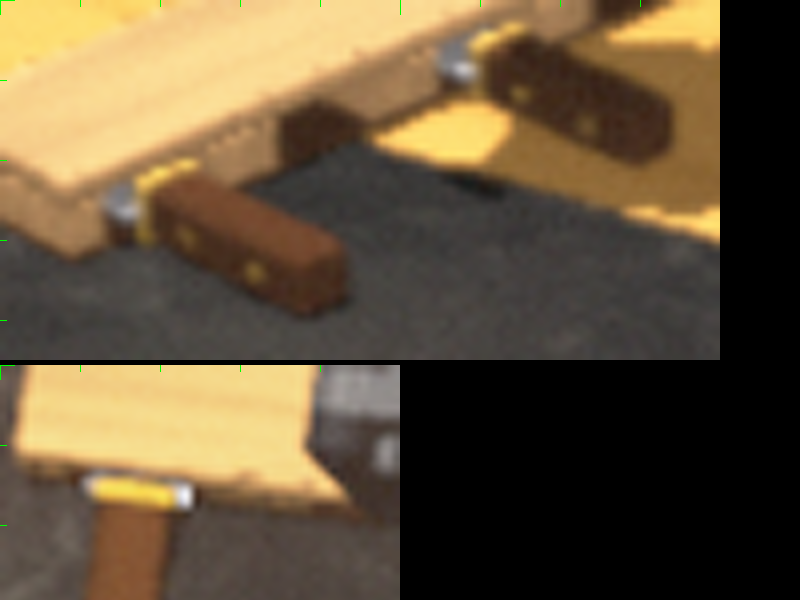

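Run:
```python
from h import *
t=cv2.imread("pics/t9.png").astype(np.float32)
c=np.radians(-5.6);X=np.array([np.cos(c),np.sin(c),0]);Y=np.array([-np.sin(c),np.cos(c),0])
M=np.array([696.2,21.5,0.])
def prof(y,z,a0,a1):
    for a in np.arange(a0,a1,2.):
        q=[proj("top",M+a*X+(y+k)*Y+[0,0,z]) for k in(-3,0,3)]
        v=np.mean([cv2.getRectSubPix(t,(1,1),(float(p[0]),float(p[1])))[0,0] for p in q],0); print(int(a),v.astype(int),end=" ")
    print()
print("end z20");prof(0,20,-86,-64)
print("sh z20");prof(0,20,-14,10)
print("edge z28 +22");prof(22,28,-10,10)
print("edge z28 -25");prof(-25,28,-10,10)
print("blade side z10");prof(12.5,10,-12,8);prof(-12.5,10,-12,8)
```

```text
end z20
-86 [72 80 86] -84 [73 81 88] -82 [72 80 88] -80 [72 80 87] -78 [72 78 86] -76 [62 68 78] -74 [42 52 67] -72 [41 59 86] -70 [ 47  72 111] -68 [ 50  79 124] -66 [ 50  81 127] 
sh z20
-14 [ 52  85 134] -12 [ 53  86 134] -10 [ 53  87 134] -8 [ 52  86 134] -6 [ 54  95 142] -4 [ 65 141 187] -2 [ 81 199 235] 0 [ 88 208 237] 2 [ 89 158 195] 4 [ 98 133 169] 6 [115 180 226] 8 [135 214 244] 
edge z28 +22
-10 [71 79 91] -8 [70 78 91] -6 [65 74 87] -4 [55 66 84] -2 [52 73 97] 0 [ 60  91 122] 2 [ 75 117 156] 4 [105 166 212] 6 [135 213 244] 8 [143 222 245] 
edge z28 -25
-10 [63 71 83] -8 [64 71 83] -6 [58 66 79] -4 [49 62 80] -2 [ 53  76 101] 0 [ 61  91 121] 2 [ 80 124 165] 4 [109 170 214] 6 [131 204 241] 8 [140 219 245] 
blade side z10
-12 [ 70  82 101] -10 [ 69  82 101] -8 [66 78 98] -6 [64 76 97] -4 [64 77 97] -2 [ 73 106 130] 0 [ 99 146 170] 2 [110 151 177] 4 [ 92 116 140] 6 [ 91 123 157] 
-12 [54 65 84] -10 [52 64 83] -8 [52 64 83] -6 [50 63 82] -4 [49 65 84] -2 [ 76 103 123] 0 [115 147 165] 2 [133 159 177] 4 [120 139 159] 6 [ 98 131 164]
```

```bash
python3 -m inch '100 0 0 0 -0.001 0.008 -0.113;100 0 0 0 0 0 -0.112;100 35 7 0 0 0 0;100 35 7 0 0 0 0;100 35 7 0 0 0 0;100 35 6 0 0 0 0;100 0 0 0 0 0 0'; python3 det.py; python3 d.py 454 -320 250 97.3
```

```text
time: 28.25
position: [504.0, -98.0, 240.9]
tcp_rot: [-0.064, 0.998, 0.0, -0.007]
ft_force: [0.7, -0.1, 0.3]
gripper_width: 0.609
grasp_force: 0.0
240 [434.1 294.6] [32.   7.7] [ 454.1 -321.1   42. ] 64.5 9.1
t28.4 pos [508.7 -98.  241.3] turn [ 0.002 -0.009 -0.   ] then shift [  82.4 -213.3   -8.7] | shift now [  82.4 -213.3   -8.3] j [ 0.52  0.51 -0.61  2.1   0.46  0.68  1.3 ] F [ 0.8 -0.2  0.9] w 0.612 g 0.0
```

```bash
python3 -m inch '100 20 -43 0 0.002 -0.009 -0.012;100 20 -43 0 0 0 0;100 20 -43 0 0 0 0;100 19 -42 0 0 0 0;100 0 -42 0 0 0 0;100 0 0 0 0 0 0'; python3 d.py 457 -320 100 98;  python3 -m inch '100 0 0 30 0 0 0;100 0 0 30 0 0 0;100 0 0 20 0 0 0;100 0 0 0 0 0 0';python3 d.py 457 -320 100 98
```

```text
time: 28.95
position: [459.9, -326.4, 240.4]
tcp_rot: [-0.065, 0.998, -0.001, 0.0]
ft_force: [-0.3, 1.1, -0.9]
gripper_width: 0.604
grasp_force: 0.0
t28.9 pos [ 459.9 -326.4  240.4] turn [-0.002  0.001 -0.009] then shift [  2.    6.8 140.4] | shift now [  2.2   7.  140.4] j [ 0.94  0.55 -0.61  2.01  0.48  0.72  1.73] F [-0.3  1.1 -0.9] w 0.604 g 0.0
time: 29.35
position: [459.8, -318.9, 158.4]
tcp_rot: [-0.07, 0.998, 0.001, -0.001]
ft_force: [0.3, 0.8, 0.4]
gripper_width: 0.611
grasp_force: 0.0
t29.4 pos [ 459.8 -318.9  158.4] turn [ 0.003 -0.003  0.   ] then shift [ 2.9 -0.7 58.4] | shift now [ 2.7 -0.9 58.4] j [ 0.85  0.66 -0.51  2.07  0.6   0.56  1.62] F [0.3 0.8 0.4] w 0.611 g 0.0
```

```bash
python3 -m inch '100 2.5 -0.8 20 0 0 0;100 0 0 20 0 0 0;100 0 0 12 0 0 0;100 0 0 5 0 0 0;100 0 0 1 0 0 0;100 0 0 0 0 0 0';python3 d.py 457 -320 100 98; python3 -m inch '255 0 0 0 0 0 0;255 0 0 0 0 0 0;255 0 0 0 0 0 0;255 0 0 0 0 0 0;255 0 0 0 0 0 0;255 0 0 0 0 0 0;255 0 0 0 0 0 0' 60; python3 d.py 457 -320 100 98; python3 -m inch '255 0 0 -10 0 0 0;255 0 0 -30 0 0 0;255 0 0 -30 0 0 0;255 0 0 -20 0 0 0;255 0 0 0 0 0 0.12;255 0 0 0 0 0 0.115;255 0 0 0 0 0 0';python3 d.py 570.3 -165 100 84.4
```

```text
time: 29.95
position: [457.4, -320.7, 103.4]
tcp_rot: [-0.07, 0.998, -0.0, 0.0]
ft_force: [-0.5, -0.3, -0.6]
gripper_width: 0.605
grasp_force: 0.0
t29.9 pos [ 457.4 -320.7  103.4] turn [-0.  0. -0.] then shift [0.3 0.8 3.4] | shift now [0.3 0.8 3.4] j [ 0.79  0.73 -0.42  2.1   0.69  0.44  1.54] F [-0.5 -0.3 -0.6] w 0.605 g 0.0
time: 30.65
position: [457.2, -320.9, 103.6]
tcp_rot: [-0.069, 0.998, -0.0, 0.0]
ft_force: [-0.8, 0.6, 5.2]
gripper_width: 0.214
grasp_force: 58.7
t30.6 pos [ 457.2 -320.9  103.6] turn [-0.001  0.    -0.001] then shift [0.  0.9 3.6] | shift now [0.  0.9 3.6] j [ 0.79  0.73 -0.42  2.1   0.69  0.44  1.54] F [-0.8  0.6  5.2] w 0.214 g 58.7
time: 31.35
position: [457.0, -320.7, 193.8]
tcp_rot: [0.049, 0.999, -0.0, 0.0]
ft_force: [0.8, 0.8, -0.4]
gripper_width: 0.215
grasp_force: 58.9
t31.4 pos [ 457.  -320.7  193.8] turn [-0.001  0.     0.   ] then shift [-97.6 166.   93.8] | shift now [-97.7 166.   93.7] j [ 0.85  0.6  -0.5   2.06  0.49  0.6   1.49] F [ 0.8  0.8 -0.4] w 0.215 g 58.9
```

```bash
python3 -m inch '255 -24 41 0 0 0 0;255 -24 41 0 0 0 0;255 -25 42 0 0 0 0;255 -24.5 42 0 0 0 0;255 0 0 0 0 0 0;255 0 0 25 0 0 0;255 0 0 25 0 0 0;255 0 0 20 0 0 0;255 0 0 0 0 0 0'; python3 d.py 570.3 -165 84 84.4
```

```text
time: 32.25
position: [568.5, -164.5, 120.7]
tcp_rot: [0.046, 0.999, 0.001, -0.002]
ft_force: [-0.8, 0.8, 0.2]
gripper_width: 0.214
grasp_force: 58.9
t32.2 pos [ 568.5 -164.5  120.7] turn [ 0.001 -0.005  0.005] then shift [-1.8 -0.4 36.7] | shift now [-2.  -0.4 36.6] j [ 0.45  0.72 -0.4   2.02  0.55  0.51  1.13] F [-0.8  0.8  0.2] w 0.214 g 58.9
```

```bash
python3 -m inch '255 -1.8 -0.4 16 0.001 -0.003 0.004;255 0 0 16 0 0 0;255 0 0 4 0 0 0;255 0 0 1 0 0 0;255 0 0 0 0 0 0'; python3 d.py 638.5 -171.7 84 84.4; python3 -m inch '255 -8 0 0 0 0 0;255 -8 0 0 0 0 0;255 -8 0 0 0 0 0;255 -8 0 0 0 0 0;255 -8 0 0 0 0 0;255 0 0 0 0 0 0'; python3 d.py 639.5 -171.8 84 84.4
```

```text
time: 32.75
position: [572.0, -165.4, 86.6]
tcp_rot: [0.05, 0.999, -0.0, 0.002]
ft_force: [0.8, 0.1, -1.1]
gripper_width: 0.212
grasp_force: 58.9
t32.8 pos [ 572.  -165.4   86.6] turn [-0.001  0.003 -0.001] then shift [-66.8   0.2   2.6] | shift now [-66.8   0.3   2.9] j [ 0.42  0.77 -0.35  2.03  0.59  0.44  1.09] F [ 0.8  0.1 -1.1] w 0.212 g 58.9
time: 33.35
position: [612.9, -169.3, 85.9]
tcp_rot: [0.05, 0.999, -0.0, 0.002]
ft_force: [0.7, -0.4, -0.3]
gripper_width: 0.208
grasp_force: 58.9
t33.4 pos [ 612.9 -169.3   85.9] turn [-0.     0.004 -0.002] then shift [-26.8   0.1   1.9] | shift now [-26.8   0.1   2. ] j [ 0.42  0.8  -0.37  1.93  0.57  0.51  1.12] F [ 0.7 -0.4 -0.3] w 0.208 g 58.9
```

```bash
python3 -m inch '255 0 0 2 0 0.004 -0.002;255 -8 0 0 0 0 0;255 -8 0 0 0 0 0;255 -5 0 0 0 0 0;255 0 0 0 0 0 0'; python3 d.py 639.5 -171.8 84 84.4;  python3 -m inch '255 -2 0 0 0 0 0;255 -2 0 0 0 0 0;255 -2 0 0 0 0 0;255 0 0 0 0 0 0';python3 -m inch '255 -3 0 0 0 0 0;255 -3 0 0 0 0 0;255 0 0 0 0 0 0'; python3 d.py 639.5 -171.8 84 84.4
```

```text
time: 33.85
position: [633.4, -171.3, 83.9]
tcp_rot: [0.049, 0.999, -0.0, -0.0]
ft_force: [-0.5, -0.1, -0.6]
gripper_width: 0.215
grasp_force: 58.9
t33.9 pos [ 633.4 -171.3   83.9] turn [-0.001 -0.001 -0.   ] then shift [-6.1  0.1 -0.1] | shift now [-6.1  0.1 -0.1] j [ 0.42  0.82 -0.38  1.88  0.56  0.55  1.14] F [-0.5 -0.1 -0.6] w 0.215 g 58.9
time: 34.25
position: [638.6, -171.9, 83.9]
tcp_rot: [0.049, 0.999, -0.0, -0.001]
ft_force: [-0.8, -0.3, -0.4]
gripper_width: 0.21
grasp_force: 58.9
time: 34.55
position: [640.8, -172.2, 82.9]
tcp_rot: [0.049, 0.999, -0.001, -0.005]
ft_force: [-10.1, 1.9, 3.3]
gripper_width: 0.214
grasp_force: 59.4
t34.5 pos [ 640.8 -172.2   82.9] turn [-0.002 -0.01  -0.   ] then shift [ 1.4  0.3 -1.1] | shift now [ 1.4  0.3 -1.1] j [ 0.42  0.83 -0.39  1.86  0.55  0.57  1.14] F [-10.1   1.9   3.3] w 0.214 g 59.4
```

```bash
python3 -m inch '255 0 0 1.5 0 0 0;255 0 0 0 0 0 0;100 0 0 0 0 0 0;100 0 0 0 0 0 0;100 0 0 0 0 0 0;100 0 0 -10 0 0 0;100 0 0 -30 0 0 0;100 0 0 -20 0 0 0;100 0 0 0 0 0 0' ; python3 d.py 579.8 -165.9 82 84.4; python3 -m inch '255 35 0 0 0 0 0;255 31 0 0 0 0 0;255 0 0 0 0 0 0;255 0 0 0 0 0 0;255 0 0 0 0 0 0;255 0 0 0 0 0 0;255 0 0 0 0 0 0' 30;python3 d.py 579.8 -165.9 82 84.4
```

```text
time: 35.45
position: [646.1, -172.6, 146.0]
tcp_rot: [0.049, 0.999, -0.001, 0.002]
ft_force: [1.1, -0.5, -0.9]
gripper_width: 0.609
grasp_force: 0.0
t35.5 pos [ 646.1 -172.6  146. ] turn [-0.001  0.004 -0.   ] then shift [66.7  0.2 64. ] | shift now [66.9  0.3 63.8] j [ 0.46  0.75 -0.45  1.83  0.5   0.67  1.19] F [ 1.1 -0.5 -0.9] w 0.609 g 0.0
time: 36.15
position: [579.4, -165.9, 142.3]
tcp_rot: [0.049, 0.999, -0.0, -0.001]
ft_force: [-0.0, 0.1, 0.8]
gripper_width: -0.003
grasp_force: 0.0
t36.1 pos [ 579.4 -165.9  142.3] turn [-0.001 -0.001  0.   ] then shift [-0.4  0.1 60.3] | shift now [-0.5  0.1 60.3] j [ 0.47  0.7  -0.43  1.99  0.53  0.56  1.15] F [-0.   0.1  0.8] w -0.003 g 0.0
```

```bash
python3 -m inch '255 3 0 25 0 0 0;255 0 0 25 0 0 0;255 0 0 8 0 0 0;255 0 0 0 0 0 0;255 -4 0 0 0 0 0;255 -4 0 0 0 0 0;255 0 0 0 0 0 0'; python3 -m inch '255 -3 0 0 0 0 0;255 -3 0 0 0 0 0;255 0 0 0 0 0 0'; python3 -m inch '255 -3 0 0 0 0 0;255 0 0 0 0 0 0'
```

```text
time: 36.85
position: [584.9, -166.7, 85.4]
tcp_rot: [0.049, 0.999, -0.0, 0.0]
ft_force: [0.2, -0.2, 0.9]
gripper_width: -0.001
grasp_force: 0.0
time: 37.15
position: [590.1, -167.2, 84.6]
tcp_rot: [0.049, 0.999, -0.0, -0.0]
ft_force: [0.3, -0.3, -0.4]
gripper_width: 0.001
grasp_force: 0.0
time: 37.35
position: [591.3, -167.4, 84.1]
tcp_rot: [0.049, 0.999, -0.001, -0.002]
ft_force: [-4.3, 0.7, 3.7]
gripper_width: 0.003
grasp_force: 2.4
```

```bash
python3 -m inch '255 -2 0 0 0 0 0;255 -2 0 0 0 0 0;255 0 0 0 0 0 0'; python3 -m inch '255 -2 0 0 0 0 0;255 -2 0 0 0 0 0;255 0 0 0 0 0 0;255 0 0 0 0 0 0'
```

```text
time: 37.65
position: [592.0, -167.5, 83.7]
tcp_rot: [0.049, 0.999, -0.001, -0.006]
ft_force: [-14.3, 2.4, 8.8]
gripper_width: -0.001
grasp_force: 7.4
time: 38.05
position: [592.6, -167.7, 83.4]
tcp_rot: [0.049, 0.999, -0.001, -0.009]
ft_force: [-24.6, 3.7, 17.0]
gripper_width: -0.002
grasp_force: 12.5
```

```bash
python3 -m inch '255 10 0 0 0 0 0;255 8 0 0 0 0 0;255 0 0 -30 0 0 0;255 0 0 -25 0 0 0;255 0 33 0 0 0 0;255 0 33 0 0 0 0;255 0 0 0 0 0 0'; python3 d.py 589.5 -101 84 84.4
```

```text
time: 38.75
position: [590.6, -95.4, 140.3]
tcp_rot: [0.046, 0.999, 0.001, 0.001]
ft_force: [0.0, 0.4, 1.0]
gripper_width: 0.0
grasp_force: 0.0
t38.8 pos [590.6 -95.4 140.3] turn [0.003 0.002 0.006] then shift [ 0.6 -5.7 56.3] | shift now [ 0.7 -5.8 56.3] j [ 0.35  0.7  -0.42  2.    0.52  0.55  1.04] F [0.  0.4 1. ] w 0.0 g 0.0
```

```bash
python3 -m inch '255 3 -5.7 0 0.003 0.002 0.006;255 0 0 25 0 0 0;255 0 0 25 0 0 0;255 0 0 6 0 0 0;255 0 0 0 0 0 0';python3 d.py 598.5 -101.8 84 84.4; python3 -m inch '255 -4 0 0 0 0 0;255 -4 0 0 0 0 0;255 0 0 0 0 0 0'; python3 -m inch '255 -2 0 0 0 0 0;255 -2 0 0 0 0 0;255 0 0 0 0 0 0'
```

```text
time: 39.25
position: [584.7, -107.4, 82.5]
tcp_rot: [0.052, 0.999, -0.002, -0.003]
ft_force: [-0.1, -0.5, 0.3]
gripper_width: 0.001
grasp_force: 0.0
t39.2 pos [ 584.7 -107.4   82.5] turn [-0.004 -0.006 -0.007] then shift [-13.1   6.9  -1.5] | shift now [-13.1   7.   -1.6] j [ 0.31  0.78 -0.34  2.03  0.59  0.44  0.98] F [-0.1 -0.5  0.3] w 0.001 g 0.0
time: 39.55
position: [594.6, -107.4, 84.3]
tcp_rot: [0.052, 0.999, -0.002, -0.001]
ft_force: [-0.3, 0.3, -0.6]
gripper_width: 0.003
grasp_force: 0.0
time: 39.85
position: [597.5, -107.6, 83.5]
tcp_rot: [0.052, 0.999, -0.002, -0.002]
ft_force: [-0.3, 0.4, -0.0]
gripper_width: 0.002
grasp_force: 0.0
```

```bash
python3 -m inch '255 3 0 0 0 0 0;255 0 5.5 0 0 0 -0.005;255 0 0 0 0 0 0'; python3 -m inch '255 -3 0 0 0 0 0;255 -2 0 0 0 0 0;255 0 0 0 0 0 0'; python3 -m inch '255 -2 0 0 0 0 0;255 -2 0 0 0 0 0;255 0 0 0 0 0 0';python3 -m inch '255 -2 0 0 0 0 0;255 -2 0 0 0 0 0;255 0 0 0 0 0 0'
```

```text
time: 40.15
position: [595.0, -100.6, 83.4]
tcp_rot: [0.049, 0.999, -0.001, -0.002]
ft_force: [-0.6, 0.4, 0.4]
gripper_width: -0.002
grasp_force: 0.0
time: 40.45
position: [598.6, -102.2, 83.0]
tcp_rot: [0.049, 0.999, -0.002, -0.003]
ft_force: [-5.2, 1.3, 3.4]
gripper_width: -0.0
grasp_force: 2.5
time: 40.75
position: [599.3, -102.4, 82.6]
tcp_rot: [0.049, 0.999, -0.003, -0.007]
ft_force: [-15.5, 2.9, 9.9]
gripper_width: 0.001
grasp_force: 7.7
time: 41.05
position: [599.8, -102.7, 82.1]
tcp_rot: [0.049, 0.999, -0.003, -0.01]
ft_force: [-24.1, 5.6, 14.3]
gripper_width: -0.005
grasp_force: 12.5
```

```bash
python3 -m inch '255 10 0 0 0 0 0;255 8 0 0 0 0 0;255 0 0 -30 0 0 0;255 0 0 -25 0 0 0;255 0 44 0 0 0 0;255 0 44 0 0 0 0;255 0 44 0 0 0 0;255 0 0 0 0 0 0;255 0 0 0 0 0 0'; python3 d.py 597.5 30.8 84 84.4
```

```text
time: 41.95
position: [603.6, 31.7, 138.0]
tcp_rot: [0.048, 0.999, -0.002, -0.001]
ft_force: [0.3, -0.9, 0.3]
gripper_width: 0.001
grasp_force: 0.0
t42.0 pos [603.6  31.7 138. ] turn [-0.003 -0.003  0.002] then shift [ 6.  -1.4 54. ] | shift now [ 5.8 -1.3 54. ] j [ 0.12  0.71 -0.4   1.98  0.5   0.55  0.84] F [ 0.3 -0.9  0.3] w 0.001 g 0.0
```

```bash
python3 -m inch '255 6 -1.4 0 0 0 0;255 0 0 25 0 0 0;255 0 0 23 0 0 0;255 0 0 5 0 0 0;255 0 0 0 0 0 0;255 0 0 0 0 0 0';python3 d.py 611.4 29.5 84 84.4; python3 -m inch '255 -4 0 0 0 0 0;255 -4 0 0 0 0 0;255 0 0 0 0 0 0'; python3 -m inch '255 -3 0 0 0 0 0;255 -2 0 0 0 0 0;255 0 0 0 0 0 0'; python3 -m inch '255 -2 0 0 0 0 0;255 -2 0 0 0 0 0;255 0 0 0 0 0 0'
```

```text
time: 42.55
position: [597.1, 28.6, 85.5]
tcp_rot: [0.05, 0.999, -0.002, -0.002]
ft_force: [-0.7, -0.7, 0.8]
gripper_width: 0.003
grasp_force: 0.0
t42.5 pos [597.1  28.6  85.5] turn [-0.004 -0.003 -0.002] then shift [-14.2   2.3   1.5] | shift now [-14.2   2.3   1.5] j [ 0.07  0.77 -0.33  2.02  0.56  0.44  0.79] F [-0.7 -0.7  0.8] w 0.003 g 0.0
time: 42.85
position: [605.9, 28.3, 85.5]
tcp_rot: [0.05, 0.999, -0.002, -0.001]
ft_force: [0.3, -0.7, 0.5]
gripper_width: 0.0
grasp_force: 0.0
time: 43.15
position: [610.1, 28.0, 84.8]
tcp_rot: [0.049, 0.999, -0.002, -0.002]
ft_force: [-0.5, -0.3, -0.4]
gripper_width: 0.001
grasp_force: 0.0
time: 43.45
position: [612.9, 27.7, 84.6]
tcp_rot: [0.049, 0.999, -0.002, -0.003]
ft_force: [-3.8, 0.5, 2.2]
gripper_width: 0.001
grasp_force: 2.1
```

```bash
python3 -m inch '255 -2 0 0 0 0 0;255 -2 0 0 0 0 0;255 0 0 0 0 0 0';python3 -m inch '255 -2 0 0 0 0 0;255 -2 0 0 0 0 0;255 0 0 0 0 0 0'; python3 -m inch '255 10 0 0 0 0 0;255 8 0 0 0 0 0;255 0 0 -30 0 0 0;255 0 0 -30 0 0 0;255 0 0 -40 0 0 0;255 0 0 -40 0 0 0;255 40 0 -40 0 0 0;255 40 0 0 0 0 0;255 20 0 0 0 0 0;255 0 0 0 0 0 0'
python3 - <<'E'
from h import *
t=cams.camera("top");s=cams.camera("scene")
mont("pics/m11.png",[(crop(s,225,200,100,70,4),0,0),(crop(t,170,130,225,220,1),420,0),(crop(s,225,195,250,130,3),0,290)])
E
```

```text
time: 43.75
position: [613.5, 27.7, 84.3]
tcp_rot: [0.049, 0.999, -0.003, -0.006]
ft_force: [-14.4, 3.2, 10.0]
gripper_width: 0.0
grasp_force: 7.8
time: 44.05
position: [614.1, 27.6, 84.0]
tcp_rot: [0.048, 0.999, -0.003, -0.009]
ft_force: [-25.5, 4.0, 17.2]
gripper_width: -0.001
grasp_force: 13.4
time: 45.05
position: [507.5, 38.5, 261.3]
tcp_rot: [0.049, 0.999, -0.002, -0.002]
ft_force: [-0.9, 0.2, 0.7]
gripper_width: 0.002
grasp_force: 0.0
```

View pics/m11.png

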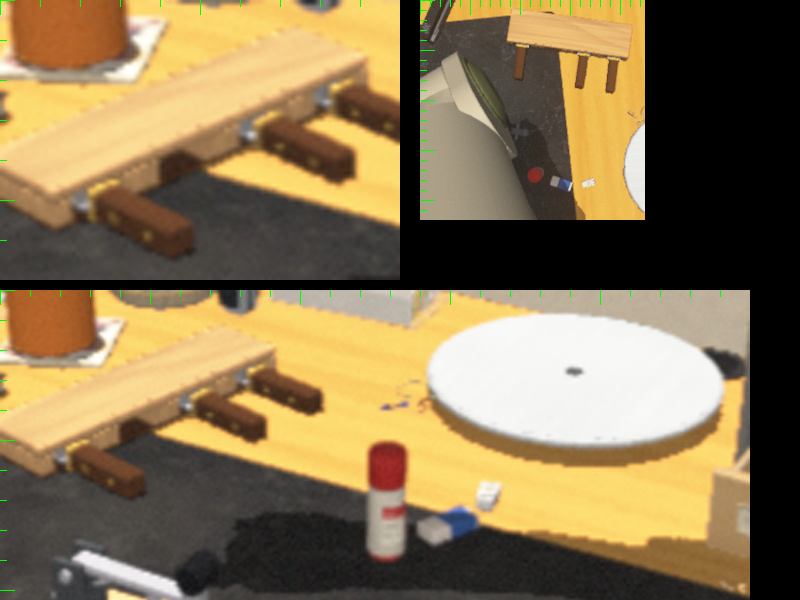

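```bash
python3 -c "
from plant import env
print(env.close_job())"
```

```text
the job is handed in; nothing more can be done
None
```

The job is handed in: all three scrapers (one from the jig, two from the turntable) are fully home blade-first in slots 3, 1 and 0, the jig is empty with its arm closed, and the glue stick, eraser and sharpener were not touched.

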